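Lift a ribbon roll off its post and slide it onto the keepsake box

ROBOT

A 6-joint arm with a two-finger parallel gripper is mounted at the origin on a cart in front of the work surface, level with it; the furniture and walls round the work are solid. World frame = base frame: x ahead of the robot, y to its left, z up, the work surface at z = 0. Lengths are in m, angles in rad, forces in N, time in s.
With the tool pointing down it reaches from about 0.35 to 0.775 m from the base axis. Payload 5.5 kg.
Tool frame: the origin (TCP) lies midway between the tips of the shut fingers; the grasp point (between the pads) lies 19 mm behind it; x points along the fingers, y is the direction in which the jaws open and shut, and the axes are right-handed (so a half turn about x gives the same grasp; the last joint's range is limited). The gripper opens to 85 mm and grips with 20 to 120 N. Pads are 22 mm wide; open, the fingers measure 114 mm over their backs; the gripper's body (76 mm by 85 mm) begins 54 mm behind the grasp point. The pads swing forward as they close: fully open they stand 13 mm farther back than shut.
Start: joints at [1.204, 0.313, 0.046, 1.304, 0, 1.431], TCP at [0.129, 0.56, 0.231] pointing down, gripper open.
Joint ranges: [-2.76, 2.76], [-0.86, 1.69], [-1.03, 1.26], [-2.2, 2.34], [-1.47, 1.5], [-3.14, 3.14]. Speed limits (rad/s): [2.57, 2.57, 3.14, 3.14, 3.14, 3.14].

INTERFACE

Orientations are given as a unit quaternion [w, x, y, z].
In Python, from workcell import env, optics, order, models gives the robot as it stands. The module is installed in compiled form; this text tells all that it offers.
- The arm moves only by the tool servo_tool, never from a script. Its argument "moves" is a list of rows, each a list of 5 numbers: the shift along the tool's x, y, z in cm, then the turn about the tool's x in rad, then the closure, from -1 (fully open) to 1 (shut). A call has exactly 10 rows; each row shifts and turns the commanded pose from where the row before left it, along the tool's axes as they then stand; what a row does not reach is not made up. A row lasts 1/8 s, in which the tool goes at most 62.5 mm and 10.7 degrees, less where a joint would pass 70% of its speed; a pose out of reach is approached as far as the arm can. A call is refused whole if a number of a shift passes 6.25 or a number of a turn 0.188, either way. A call with a gripper value outside its range is refused whole. The fingers move at their own pace and stop on an object; "grip_force" is the grip in N (left out, the last holds). Time passes only in rows, so rows that do not move let the fingers close, or fill a call up. It gives the time, the measured TCP pose, the force and the opening at its end, in the units of the state.
- env.get_state(): the state, without advancing time (a new reading comes with each control period).
- optics.read_camera(name): name is "side" or "top"; returns a dict with "pixels" (384x512x3 uint8, blue, green, red), "vertical_fov" (degrees; the focal length in pixels is half the picture's height over the tangent of half this angle, whatever the lens; pixels are square), "cx", "cy" (the principal point, pixels), "k1" (the pictures are not rectified: a ray, as slopes to the right and down, at radius r is drawn at 1 + k1 r^2 times it, then the intrinsics apply), "extrinsics" (4x4, takes a point from world to camera coordinates). Camera axes: x right, y up, looking along -z (the intrinsics and any distortion apply to the point x, -y, -z); pixel columns grow to the right and rows downward; lengths in m; the calibration is good to about 2 mm. A picture is of the moment at which its call begins. There is no depth.
- order.hand_in(): hands the job in, once; it reports no verdict.
Trained networks look in a picture, given as the dict that the camera call returned (one of the last four; its "shot" number tells which), for a name from the list of things; names that differ only in an ending like _2 or _b are one class to them, and where a whole thing is asked for, a point or a joint stands for the part that bears it (a point fixed in the world has none). Each returns a list of dicts, best first, with "conf" (0 to 1); they miss things now and then, are a little off and sometimes report something else, mostly with a low value. They report only what shows in the picture. A call takes as long as a camera call. They do not tell look-alikes from the thing itself.
- models.outline_of(name, picture): "pixels" (384x512 bool, what is visible of it) and "location" ([column, row] in pixels, amid what is visible of it).
- models.pinpoint(name, picture): "location" ([column, row] in pixels: a listed point, or the origin of a listed thing).
The state is a dict: "clock": time; "joint_pos": joint angles; "qvel": joint speeds; "tau": joint torques, N m; "tcp_pos": TCP position; "orientation": TCP orientation; "wrist_force": force on the tool from outside, world axes, zero at the start; "ft_torque": the same for the moment, N m; "finger_gap": finger opening in m.
Only numpy, scipy, OpenCV 4.12 (cv2) and the standard library are available. Lean on these libraries where they do the work, as an engineer would, in place of code of your own. Each camera call takes 0.05 s, during which the arm holds its last target.

TASK

Draw the red ribbon roll off the post of its stand: raise the stand's lifter all the way up by its wooden handle, so that the roll rises clear of the post, then slide the roll across (do not pick it up or tip it over) onto the middle of the lid of the walnut keepsake box standing beside the stand. Then push the empty lifter fully back down, leaving the box and the other goods where they stand.

Things in the scene. Friction and masses are not known exactly. Their poses are not given: they have to be found in the camera images.
- stand: ribbon stand, fixed: round dark wood base (112 mm across, 12 mm high) with an upright steel post, 18 mm thick, its rounded tip 66 mm above the table. Origin: on the post's axis at table height; z up; the lifter's handle is on its -x side. The keepsake box is on its +y or its -y side (it varies), its near edge 5 to 22 mm beyond the lifter's disc; the bell is on the other side
- lifter (a joint): height of the lifter, m: 0 = down (as found), 0.050 = top stop. A brass disc (92 mm across) that slides on the post, with an arm to a wooden handle. Top of the disc: 20 mm above the table when down, 70 mm at the top stop, 4 mm above both the post's tip and the box's lid. Slides stiffly (5 N, plus about 3 N of weight when raising) and stays where it is left
- handle_top (a point): centre of the top end of the lifter's upright wooden handle, 12 mm thick (stand's x), 16 mm wide (stand's y), 60 mm tall below this point. Moves with the lifter; 78 mm above the table when down. It lies 85 mm from the post's axis to the stand's -x; axes as the stand's. Best pinched from above across the 16 mm; the roll begins 31 mm behind it
- roll: red ribbon wound on a card core: a ring 96 mm across and 40 mm high with a 24 mm bore, 0.1 to 0.2 kg, standing with its axis upright on the lifter's disc round the post; too wide for most grippers. Origin: centre of its underside; z along its axis
- box: walnut keepsake box, closed and loose, 0.9 kg, with an oval picture on its lid, the one beside the stand (another like it stands far at the back and is not meant). 124 mm (its x) by 169 mm (its y), flat lid top 66 mm above the table. Origin: centre of its underside; its y is within 0.1 rad of the stand's y. Middle of the lid is straight above the origin
- bell: loose brass counter bell, 82 mm across and 61 mm high, beside the stand opposite to the box; leave alone. Origin: centre of its underside
- dish: loose glass dish with a blue butterfly, 93 mm across, 20 mm high, behind the stand; leave alone. Origin: centre of its underside
- tin_blue: loose blue candle tin, 64 mm across, 45 mm high, behind the stand; leave alone. Origin: centre of its underside
- soap: loose wrapped soap bar with a green top, 52 x 78 x 26 mm, to the left, beyond the stand; leave alone. Origin: centre of its underside
Not all that is in view belongs to the job. Several things have the shape of the roll; the one meant has the colours described above.

How it is judged:
By the outcome, as a careful person would: the job done as asked, in the order asked, and still so for the second after the job is handed in, with the robot touching nothing.
It also fails if it takes over 58 s, if anything falls off the work surface, if the arm or the gripper's body presses on something with over 40 N, if the wrist force passes 120 N, or if a joint passes its speed limit or range.

## Working session

There is one attempt and no reset: what is moved stays moved. The work goes in short steps, Python scripts to look and compute and a tool call to move; the robot and the scene stay as the last step left them, time stands still between calls to the robot, and variables do not carry over. Pictures are saved under pics/ and viewed, and the job is handed in when it is done.

Besides the shell and the picture viewer there is one more tool, called after "Call:" as name(argument=value, ...), one argument or row to a line, values as JSON. servo_tool: Moves the arm, as the interface text tells. Its arguments: {"type":"object","properties":{"moves":{"type":"array"},"grip_force":{"type":"number"}},"required":["moves"]}

```bash
mkdir -p pics; cat > h.py <<'E'
import numpy as np, cv2
from workcell import env, optics, order, models
def K(p):
    H=p["pixels"].shape[0]; f=H/2/np.tan(np.radians(p["vertical_fov"])/2)
    return f
def ray(p,uv):
    f=K(p); d=np.array([(uv[0]-p["cx"])/f,(uv[1]-p["cy"])/f]); u=d.copy()
    for _ in range(30): u=d/(1+p["k1"]*(u@u))
    E=np.array(p["extrinsics"]); R=E[:3,:3]; t=E[:3,3]
    return -R.T@t, R.T@np.array([u[0],-u[1],-1.0])
def atz(p,uv,z):
    o,d=ray(p,uv); return o+d*(z-o[2])/d[2]
def proj(p,X):
    E=np.array(p["extrinsics"]); c=E[:3,:3]@np.array(X)+E[:3,3]
    u=np.array([c[0],-c[1]])/-c[2]; u=u*(1+p["k1"]*(u@u)); return u*K(p)+[p["cx"],p["cy"]]
def tri(pa,a,pb,b):
    o1,d1=ray(pa,a);o2,d2=ray(pb,b);d1/=np.linalg.norm(d1);d2/=np.linalg.norm(d2)
    s=np.linalg.lstsq(np.c_[d1,-d2],o2-o1,rcond=None)[0]
    x,y=o1+s[0]*d1,o2+s[1]*d2
    return (x+y)/2,np.linalg.norm(x-y)
E
cat > a.py <<'E'
from h import *
ps={n:optics.read_camera(n) for n in("side","top")}
for n,p in ps.items():
    cv2.imwrite(f"pics/{n}1.png",p["pixels"])
    o,_=ray(p,(256,192)); print(n,"cam",o.round(3))
    for name,z in (("stand",0),("handle_top",.078),("roll",.02),("box",0),("bell",0)):
        for r in models.pinpoint(name,p)[:3]: print(n,name,r["conf"],np.round(r["location"],1),atz(p,r["location"],z).round(4))
s=env.get_state();print(s["clock"],s["tcp_pos"],s["orientation"],s["finger_gap"])
E
python3 a.py
```

```text
side cam [ 0.213 -0.571  0.687]
side handle_top 0.57 [206.3 215.3] [0.4699 0.0285 0.078 ]
side roll 0.8 [235.9 223.3] [0.5465 0.0159 0.02  ]
side roll 0.64 [291.2 338.2] [ 0.4716 -0.3228  0.02  ]
side roll 0.56 [223.9 197.5] [0.5714 0.125  0.02  ]
side box 0.55 [255.4 270.3] [ 0.5136 -0.1293  0.    ]
side bell 0.73 [226.1 194.6] [0.5943 0.154  0.    ]
top cam [0.427 0.051 1.206]
top stand 0.84 [271.3 224.7] [0.5517 0.0115 0.    ]
top handle_top 0.46 [270.5 254.1] [0.4635 0.0189 0.078 ]
top roll 0.64 [386.9 244.9] [ 0.4841 -0.3149  0.02  ]
top roll 0.57 [271.2 220.4] [0.5622 0.0121 0.02  ]
top box 0.66 [318.6 237.6] [ 0.5105 -0.1255  0.    ]
top box 0.23 [191.8 170.8] [0.7219 0.2477 0.    ]
top bell 0.85 [223.5 210.9] [0.5965 0.1526 0.    ]
0.6 [0.1293086  0.56031779 0.23133894] [ 0.70259257  0.080039    0.70254269 -0.07994501] 0.08493088628538407
```

View pics/side1.png

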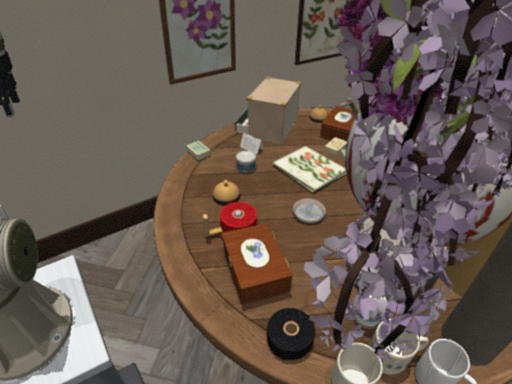

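View pics/top1.png

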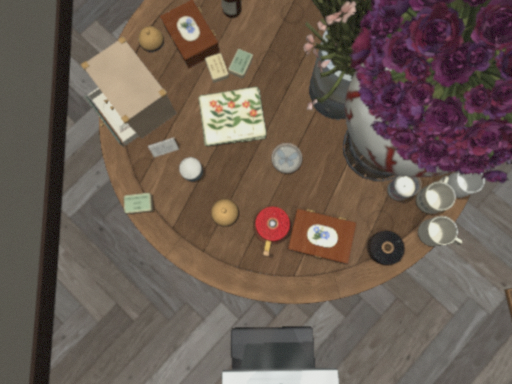

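The top view shows the red roll at about (272,223), its handle at about (268,248) and the box to its right (the -y side) at about (322,236). The bell is at (225,212). I'll zoom in for precise positions.

```bash
cat > b.py <<'E'
from h import *
ps={n:optics.read_camera(n) for n in("side","top")}
cr={"top":(215,185,150,100),"side":(185,185,130,125)}
tiles=[]
for n,p in ps.items():
    x,y,w,h=cr[n]; c=p["pixels"][y:y+h,x:x+w]; k=5 if n=="top" else 4
    cv2.imwrite(f"pics/{n}2.png",cv2.resize(c,None,fx=k,fy=k,interpolation=cv2.INTER_CUBIC))
    for nm in("roll","box","handle_top"):
        for r in models.outline_of(nm,p)[:3]:
            m=r["pixels"].astype(np.uint8); cs,_=cv2.findContours(m,0,2); c=max(cs,key=cv2.contourArea)
            print(n,nm,round(r["conf"],2),np.round(r["location"],1),m.sum(),cv2.boundingRect(c),cv2.minAreaRect(c))
    im=p["pixels"].astype(int); b,g,r=im[...,0],im[...,1],im[...,2]
    red=((r>110)&(g<50)&(b<60)).astype(np.uint8)
    cs,_=cv2.findContours(red,0,2); c=max(cs,key=cv2.contourArea); print(n,"red",cv2.fitEllipse(c),cv2.boundingRect(c))
    yel=((r>150)&(g>100)&(b<90)).astype(np.uint8); q,lab,st,ce=cv2.connectedComponentsWithStats(yel)
    for i in range(1,q):
        if st[i,4]>8 and 190<ce[i][0]<330 and 180<ce[i][1]<290: print(n,"yel",st[i],ce[i].round(1))
E
python3 b.py
```

```text
side roll 0.75 [237.5 215.1] 891 (219, 203, 38, 30) ((237.1839599609375, 215.89898681640625), (27.587074279785156, 38.377586364746094), 75.25643920898438)
side roll 0.63 [290.5 331.8] 1997 (268, 309, 48, 51) ((291.5, 334.0), (50.0, 47.0), 90.0)
side box 0.88 [257.  263.5] 3809 (223, 225, 68, 79) ((257.4039001464844, 261.78125), (75.39322662353516, 56.82427978515625), 71.99584197998047)
side box 0.62 [225.2 193.4] 555 (212, 180, 29, 26) ((225.30001831054688, 193.60000610351562), (24.59674835205078, 27.72724151611328), 63.43495178222656)
side handle_top 0.66 [206.1 227.4] 168 (203, 215, 19, 20) ((208.70547485351562, 226.54794311523438), (22.716598510742188, 13.24262523651123), 42.87890625)
side red ((237.75424194335938, 214.65753173828125), (25.396203994750977, 35.88620376586914), 90.73898315429688) (220, 202, 37, 26)
side yel [214 180  23  19 176] [225.6 190.8]
side yel [232 211  12   7  21] [238.6 214.9]
side yel [210 227  12   7  42] [215.  230.2]
top roll 0.75 [273.6 223.9] 918 (256, 207, 34, 36) ((272.5, 224.5), (35.0, 33.0), 90.0)
top roll 0.63 [389.8 246.8] 983 (368, 232, 37, 33) ((386.0, 248.0), (32.0, 36.0), 90.0)
top box 0.74 [320.  237.9] 2725 (288, 209, 69, 55) ((321.8539733886719, 235.3097381591797), (64.4937973022461, 44.93109893798828), 14.620874404907227)
top red ((287.6658020019531, 225.22508239746094), (3.7087552547454834, 9.80387020111084), 6.6974663734436035) (287, 220, 3, 11)
top yel [213 201  23  23 107] [224.6 212.5]
top yel [270 218   8   4  11] [273.9 219. ]
```

```bash
ls pics
```

```text
side1.png
side2.png
top1.png
top2.png
```

View pics/top2.png

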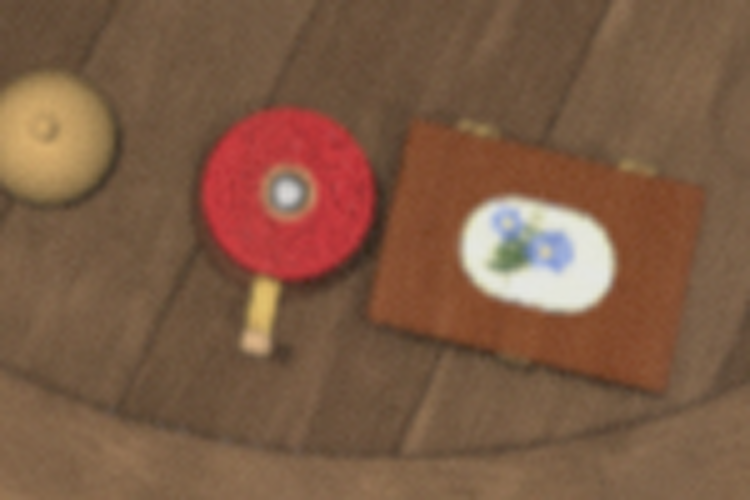

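View pics/side2.png

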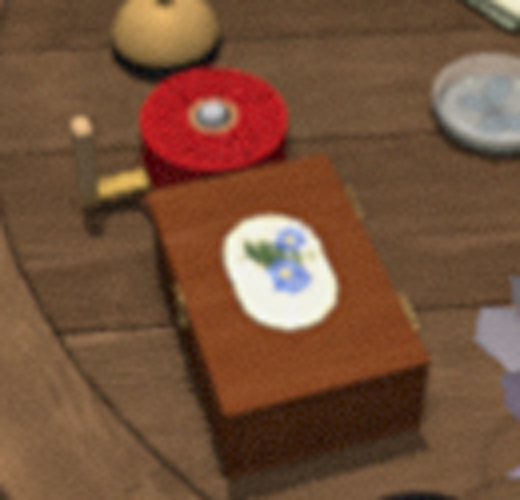

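```bash
cat > c.py <<'E'
from h import *
ps={n:optics.read_camera(n) for n in("side","top")}
T=lambda X,Y:((X+.5)/5-.5+215,(Y+.5)/5-.5+185)
S=lambda X,Y:((X+.5)/4-.5+185,(Y+.5)/4-.5+185)
t,s=ps["top"],ps["side"]
tp=dict(roll=(T(289,193.5),.06),h=(T(255,342),.078),c1=(T(412,120),.066),c2=(T(705,185),.066),c3=(T(665,392),.066),c4=(T(369,321),.066))
sp=dict(roll=(S(214,119),.06),h=(S(81,125),.078),c1=(S(325,155),.066),c2=(S(428,362),.066),c3=(S(225,415),.066),c4=(S(148,197),.066))
for k in tp:
    x,e=tri(t,tp[k][0],s,sp[k][0]); print(k,atz(t,*tp[k]).round(4),atz(s,*sp[k]).round(4),"tri",x.round(4),round(e,4))
for nm,q in(("top",tp),("side",sp)):
    c=np.array([atz(ps[nm],*q["c%d"%i]) for i in(1,2,3,4)])[:,:2]
    print(nm,"ctr",c.mean(0).round(4),"len",[round(np.linalg.norm(c[i]-c[i-1]),4) for i in range(4)],"ydir",np.round(c[0]-c[1]+c[3]-c[2],3), "ang",np.arctan2(-(c[0]-c[1]+c[3]-c[2])[0],(c[0]-c[1]+c[3]-c[2])[1]))
    r=atz(ps[nm],*q["roll"]);h=atz(ps[nm],*q["h"]);d=r-h;print("hdist",np.linalg.norm(d[:2]),np.arctan2(d[1],d[0]))
E
python3 c.py
```

```text
roll [0.5493 0.0103 0.06  ] [0.548  0.0055 0.06  ] tri [0.5502 0.01   0.0553] 0.0008
h [0.4667 0.0322 0.078 ] [0.4659 0.0285 0.078 ] tri [0.4671 0.032  0.0745] 0.0006
c1 [ 0.5884 -0.0599  0.066 ] [ 0.586  -0.0647  0.066 ] tri [ 0.5891 -0.0604  0.0607] 0.0
c2 [ 0.5478 -0.2205  0.066 ] [ 0.543  -0.2249  0.066 ] tri [ 0.5476 -0.2215  0.0593] 0.0021
c3 [ 0.4352 -0.1906  0.066 ] [ 0.4337 -0.1946  0.066 ] tri [ 0.4353 -0.1917  0.0612] 0.0001
c4 [ 0.4771 -0.0312  0.066 ] [ 0.4762 -0.0371  0.066 ] tri [ 0.478  -0.0319  0.0601] 0.0013
top ctr [ 0.5121 -0.1255] len [np.float64(0.1149), np.float64(0.1656), np.float64(0.1164), np.float64(0.1648)] ydir [0.082 0.32 ] ang -0.2521719323521935
hdist 0.08546378719676494 -0.2589542836625929
side ctr [ 0.5097 -0.1303] len [np.float64(0.1132), np.float64(0.1658), np.float64(0.1134), np.float64(0.1631)] ydir [0.085 0.318] ang -0.2629082629751662
hdist 0.08525083082957294 -0.2732639269498779
```

```bash
cat >> h.py <<'E'
from scipy.spatial.transform import Rotation as Ro
def state():
    s=env.get_state(); q=np.array(s["orientation"]); R=Ro.from_quat(q[[1,2,3,0]]).as_matrix(); return s,np.array(s["tcp_pos"]),R
def delta(target,ydir):
    """cm shift in current tool axes, turn about tool x to bring tool y to +-ydir"""
    s,p,R=state(); d=R.T@(np.array(target)-p)*100
    y=R.T@np.array([ydir[0],ydir[1],0.]); a=np.arctan2(y[2],y[1]); 
    print("t",round(s["clock"],2),"pos",p.round(4),"F",np.round(s["wrist_force"],1),"gap",round(s["finger_gap"],4),"j",np.round(s["joint_pos"],2))
    print("R cols",R.round(3).tolist()); print("shift cm",d.round(2),"turn",round(a,3),"alt",round((a+np.pi/2)%np.pi-np.pi/2,3))
E
python3 -c "
from h import *
delta([.466,.030,.13],[.257,.966])"
```

```text
t 1.1 pos [0.1293 0.5603 0.2313] F [-0.1 -0.2  0.6] gap 0.0852 j [ 1.2   0.31  0.05  1.3  -0.    1.43]
R cols [[0.0, 0.225, 0.974], [0.0, 0.974, -0.225], [-1.0, 0.0, 0.0]]
shift cm [ 10.13 -44.1   44.73] turn 0.033 alt 0.033
```

Call:
servo_tool(
  moves=[
    [0.6,-4,4,0.003,-1],
    [0.6,-4,4,0.003,-1],
    [0.6,-4,4,0.003,-1],
    [0.6,-4,4,0.003,-1],
    [0.6,-4,4,0.003,-1],
    [0.6,-4,4,0.003,-1],
    [0.6,-4,4,0.003,-1],
    [0.6,-4,4,0.003,-1],
    [0.6,-4,4,0.003,-1],
    [0.6,-4,4,0.003,-1],
  ],
)

```text
clock: 2.35
tcp_pos: [0.4235, 0.0749, 0.1715]
orientation: [0.702, 0.091, 0.701, -0.09]
wrist_force: [0.2, 0.6, 0.8]
finger_gap: 0.0855
```

```bash
cat > d.py <<'E'
from h import *
delta([.466,.030,.13],[.257,.966])
ps={n:optics.read_camera(n) for n in("side","top")}
for n,p in ps.items():
    s,q,R=state(); u=proj(p,q); print(n,u)
    x,y=int(u[0])-60,int(u[1])-50; x=max(0,x);y=max(0,y); c=p["pixels"][y:y+110,x:x+130]; print(x,y)
    cv2.imwrite(f"pics/{n}3.png",cv2.resize(c,None,fx=4,fy=4,interpolation=cv2.INTER_CUBIC))
E
python3 d.py
```

```text
t 2.35 pos [0.4235 0.0749 0.1715] F [0.2 0.6 0.8] gap 0.0855 j [-0.01  0.06 -0.41  1.09  0.    0.24]
R cols [[0.001, 0.254, 0.967], [0.0, 0.967, -0.254], [-1.0, 0.001, 0.001]]
shift cm [ 4.15 -3.26  5.24] turn 0.003 alt 0.003
side [177.83979471 182.54747125]
117 132
top [250.49901521 268.89332928]
190 218
```

Call:
servo_tool(
  moves=[
    [0.8,-0.6,1,0,-1],
    [0.8,-0.6,1,0,-1],
    [0.8,-0.7,1.1,0,-1],
    [0.8,-0.7,1.1,0,-1],
    [0.9,-0.7,1.1,0,-1],
    [0,0,0,0,-1],
    [0,0,0,0,-1],
    [0,0,0,0,-1],
    [0,0,0,0,-1],
    [0,0,0,0,-1],
  ],
)

```text
clock: 3.7
tcp_pos: [0.4655, 0.0314, 0.1305]
orientation: [0.701, 0.09, 0.701, -0.09]
wrist_force: [-0.2, -0.4, 0.7]
finger_gap: 0.0855
```

```bash
python3 d.py
```

```text
t 3.7 pos [0.4655 0.0314 0.1305] F [-0.2 -0.4  0.7] gap 0.0855 j [-0.11  0.16 -0.4   1.    0.    0.15]
R cols [[0.0, 0.254, 0.967], [0.0, 0.967, -0.254], [-1.0, 0.0, 0.0]]
shift cm [ 0.05 -0.12  0.08] turn 0.004 alt 0.004
side [202.45472499 199.32637729]
142 149
top [266.26274396 252.75215949]
206 202
```

View pics/side3.png

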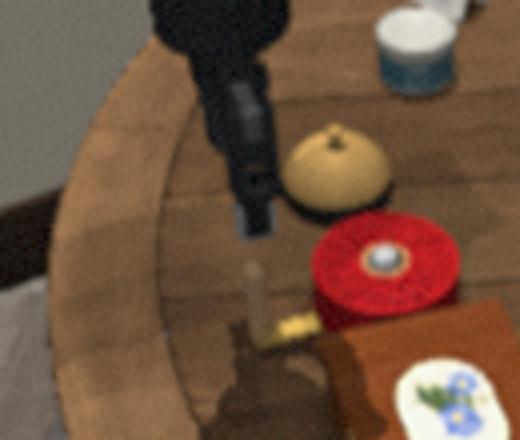

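View pics/top3.png

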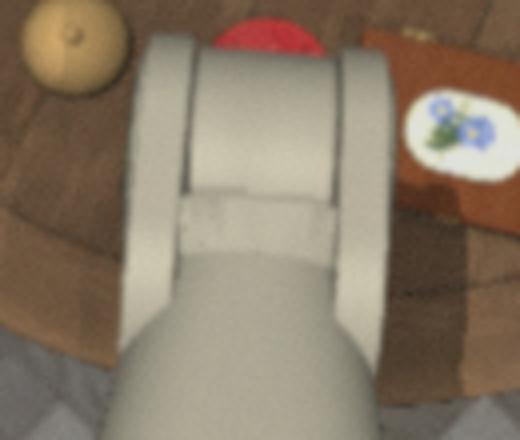

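Call:
servo_tool(
  moves=[
    [1.1,0,0,0,-1],
    [1.1,0,0,0,-1],
    [1.1,0,0,0,-1],
    [1.1,0,0,0,-1],
    [1.1,0,0,0,-1],
    [1.1,0,0,0,-1],
    [1.1,0,0,0,-1],
    [0.9,0,0,0,-1],
    [0,0,0,0,0],
    [0,0,0,0,0.3],
  ],
  grip_force=50,
)

```text
clock: 5.05
tcp_pos: [0.4657, 0.0312, 0.0445]
orientation: [0.701, 0.091, 0.701, -0.091]
wrist_force: [-0.0, -0.7, -0.0]
finger_gap: 0.0512
```

```bash
python3 d.py
```

```text
t 5.05 pos [0.4657 0.0312 0.0445] F [-0.  -0.7 -0. ] gap 0.0512 j [-0.11  0.25 -0.53  0.79  0.    0.15]
R cols [[0.0, 0.254, 0.967], [0.0, 0.967, -0.254], [-1.0, 0.0, 0.0]]
shift cm [-8.55 -0.11  0.06] turn 0.003 alt 0.003
side [205.42030365 224.75163184]
145 174
top [265.76445995 253.70411922]
205 203
```

View pics/side3.png

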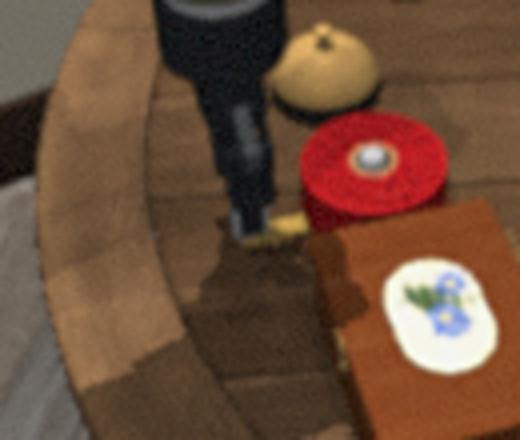

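Call:
servo_tool(
  moves=[
    [0,0,0,0,0.6],
    [0,0,0,0,0.6],
    [0,0,0,0,1],
    [0,0,0,0,1],
    [0,0,0,0,1],
    [0,0,0,0,1],
    [0,0,0,0,1],
    [0,0,0,0,1],
    [0,0,0,0,1],
    [0,0,0,0,1],
  ],
)

```text
clock: 6.4
tcp_pos: [0.4655, 0.0297, 0.0448]
orientation: [0.701, 0.09, 0.701, -0.092]
wrist_force: [-1.8, -6.3, 3.7]
finger_gap: 0.015
```

Call:
servo_tool(
  moves=[
    [-0.3,-0.1,0,0,1],
    [-0.4,-0.1,0,0,1],
    [-0.6,0,0,0,1],
    [-0.6,0,0,0,1],
    [-0.6,0,0,0,1],
    [-0.6,0,0,0,1],
    [-0.6,0,0,0,1],
    [-0.5,0,0,0,1],
    [-0.4,0,0,0,1],
    [0,0,0,0,1],
  ],
)

```text
clock: 7.65
tcp_pos: [0.4654, 0.0295, 0.0912]
orientation: [0.702, 0.091, 0.701, -0.09]
wrist_force: [2.6, 0.9, -0.3]
finger_gap: 0.0153
```

```bash
python3 d.py
```

```text
t 7.65 pos [0.4654 0.0295 0.0912] F [ 2.6  0.9 -0.3] gap 0.0153 j [-0.11  0.2  -0.47  0.9   0.    0.15]
R cols [[0.001, 0.254, 0.967], [0.0, 0.967, -0.254], [-1.0, 0.001, 0.001]]
shift cm [-3.88  0.07  0.05] turn 0.003 alt 0.003
side [204.05418127 211.84746717]
144 161
top [266.69355742 253.3248962 ]
206 203
```

View pics/side3.png

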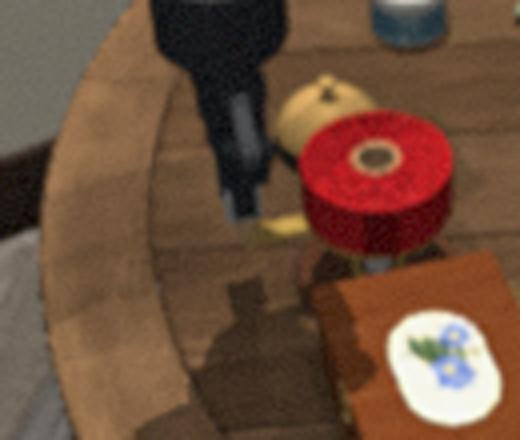

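Call:
servo_tool(
  moves=[
    [-0.2,0,0,0,1],
    [-0.1,0,0,0,1],
    [-0.1,0,0,0,1],
    [-0.1,0,0,0,1],
    [0,0,0,0,1],
    [0,0,0,0,1],
    [0,0,0,0,1],
    [0,0,0,0,1],
    [0,0,0,0,1],
    [0,0,0,0,1],
  ],
)

```text
clock: 9.0
tcp_pos: [0.4654, 0.0295, 0.095]
orientation: [0.701, 0.091, 0.701, -0.09]
wrist_force: [5.8, 1.4, -7.1]
finger_gap: 0.015
```

Call:
servo_tool(
  moves=[
    [-0.1,0,0,0,1],
    [-0.1,0,0,0,1],
    [0,0,0,0,1],
    [0,0,0,0,1],
    [0,0,0,0,1],
    [0,0,0,0,1],
    [0,0,0,0,1],
    [0,0,0,0,1],
    [0,0,0,0,1],
    [0,0,0,0,1],
  ],
)

```text
clock: 10.25
tcp_pos: [0.4654, 0.0294, 0.0952]
orientation: [0.701, 0.091, 0.701, -0.09]
wrist_force: [11.9, 0.0, -23.0]
finger_gap: 0.0156
```

```bash
python3 d.py
```

```text
t 10.25 pos [0.4654 0.0294 0.0952] F [ 11.9   0.  -23. ] gap 0.0156 j [-0.11  0.2  -0.46  0.92  0.    0.15]
R cols [[-0.0, 0.254, 0.967], [0.001, 0.967, -0.254], [-1.0, 0.001, -0.001]]
shift cm [-3.48  0.07  0.04] turn 0.003 alt 0.003
side [203.96138933 210.62542777]
143 160
top [266.73598254 253.23809364]
206 203
```

View pics/side3.png

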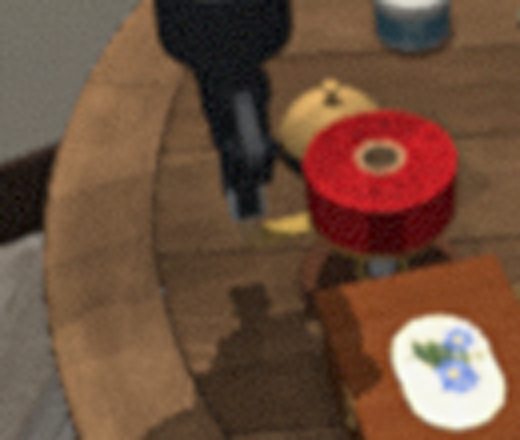

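Call:
servo_tool(
  moves=[
    [0.15,0,0,0,1],
    [0,0,0,0,0.3],
    [0,0,0,0,0.2],
    [0,0,0,0,0.2],
    [0,0,0,0,0.2],
    [-1.5,0,0,0,0.2],
    [-1.5,0,0,0,0.2],
    [-1.5,0,0,0,0.2],
    [-1.5,0,0,0,0.2],
    [0,0,0,0,0.2],
  ],
)

```text
clock: 11.6
tcp_pos: [0.4662, 0.0292, 0.1575]
orientation: [0.702, 0.091, 0.7, -0.09]
wrist_force: [0.2, 0.1, -0.4]
finger_gap: 0.0342
```

```bash
cat > e.py <<'E'
from h import *
import sys
# stand frame
yaw=-.262; X=np.array([np.cos(yaw),np.sin(yaw)]); Y=np.array([-X[1],X[0]])
post=np.array([.4657,.0292])+.085*X
print("post",post)
ps={n:optics.read_camera(n) for n in("side","top")}
for n,p in ps.items():
    for x in(p,):
        im=p["pixels"].astype(int); b,g,r=im[...,0],im[...,1],im[...,2]
        red=((r>100)&(g<75)&(b<85)&(r>2*g)&(r>2*b)).astype(np.uint8)
        cs,_=cv2.findContours(red,0,2); c=max(cs,key=cv2.contourArea); print(n,"red",cv2.minEnclosingCircle(c),cv2.boundingRect(c))
        print("proj expected roll top",proj(p,[*post,.11]))
    x,y,w,h=(215,165,150,110) if n=="top" else (175,165,130,140)
    c=p["pixels"][y:y+h,x:x+w]; k=5 if n=="top" else 4
    cv2.imwrite(f"pics/{n}{sys.argv[1]}.png",cv2.resize(c,None,fx=k,fy=k,interpolation=cv2.INTER_CUBIC))
P=post+Y*.10
delta([*P,.15],X)
E
python3 e.py 5
```

```text
post [0.54779928 0.00718391]
side red ((237.55128479003906, 200.0), 19.55137825012207) (218, 187, 40, 27)
proj expected roll top [237.33319718 199.31856099]
top red ((273.5, 211.5), 13.58317756652832) (260, 204, 28, 10)
proj expected roll top [274.17909033 221.85024659]
t 11.7 pos [0.465  0.0293 0.1559] F [ 0.8  0.2 -0.7] gap 0.0343 j [-0.11  0.14 -0.36  1.06  0.    0.15]
R cols [[0.0, 0.254, 0.967], [0.0, 0.967, -0.254], [-1.0, 0.0, 0.0]]
shift cm [0.59 9.96 8.62] turn 1.576 alt -1.566
```

View pics/side5.png

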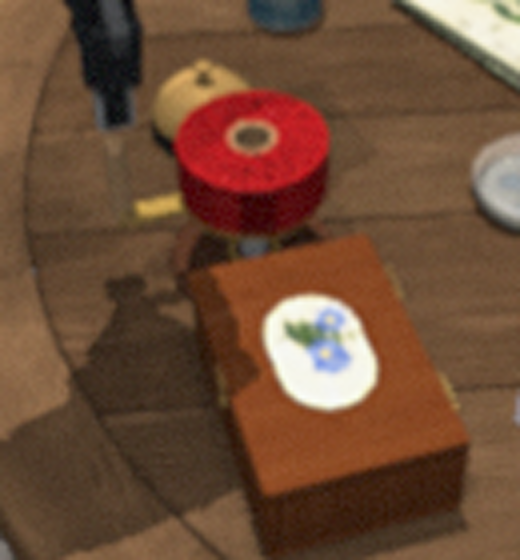

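Call:
servo_tool(
  moves=[
    [0,2.5,1.1,0,-0.2],
    [0,2.5,1.5,0,-0.2],
    [0,2.5,2,0,-0.2],
    [0,2.5,2,0,-0.2],
    [0,0,2,0,-0.2],
    [0,0,0,-0.17,-0.2],
    [0,0,0,-0.17,-0.2],
    [0,0,0,-0.17,-0.2],
    [0,0,0,-0.17,-0.2],
    [0,0,0,-0.17,-0.2],
  ],
)

```text
clock: 12.95
tcp_pos: [0.5729, 0.1041, 0.1546]
orientation: [0.675, -0.208, 0.676, 0.209]
wrist_force: [-0.5, 0.2, -0.8]
finger_gap: 0.0515
```

Call:
servo_tool(
  moves=[
    [0,0,0,-0.17,-0.2],
    [0,0,0,-0.17,-0.2],
    [0,0,0,-0.17,-0.2],
    [0,0,0,-0.17,-0.2],
    [0,0,0,-0.03,-0.2],
    [0,0,0,0,-0.2],
    [0,0,0,0,-0.2],
    [0,0,0,0,-0.2],
    [0,0,0,0,-0.2],
    [0,0,0,0,-0.2],
  ],
)

```text
clock: 14.2
tcp_pos: [0.5736, 0.1042, 0.1558]
orientation: [0.562, -0.429, 0.562, 0.429]
wrist_force: [0.5, 0.1, -0.3]
finger_gap: 0.0511
```

```bash
sed -i 's/,.15\],X)/,.082],X)/' e.py; python3 e.py 6
```

```text
post [0.54779928 0.00718391]
side red ((237.56756591796875, 200.0), 18.675073623657227) (219, 187, 38, 26)
proj expected roll top [237.33319718 199.31856099]
top red ((272.98199462890625, 220.8671112060547), 17.597822189331055) (256, 204, 35, 35)
proj expected roll top [274.17909033 221.85024659]
t 14.3 pos [0.5736 0.1042 0.1559] F [-0.8 -0.3  0.3] gap 0.0514 j [ 0.04  0.36 -0.07  1.14  0.   -1.26]
R cols [[0.0, -0.964, 0.265], [0.0, 0.265, 0.964], [-1.0, -0.0, 0.0]]
shift cm [ 7.39 -0.02 -0.04] turn 3.136 alt -0.006
```

View pics/side6.png

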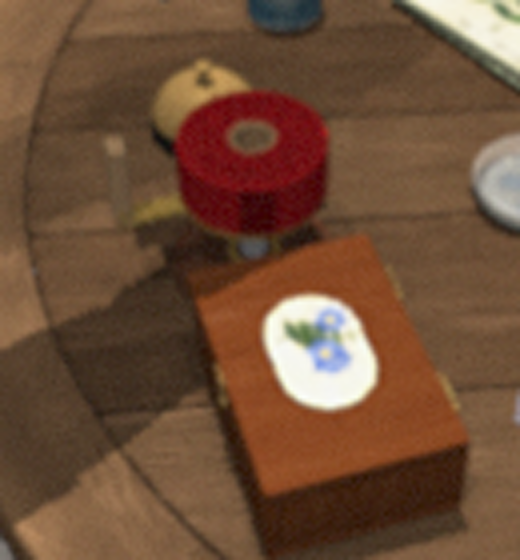

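View pics/top6.png

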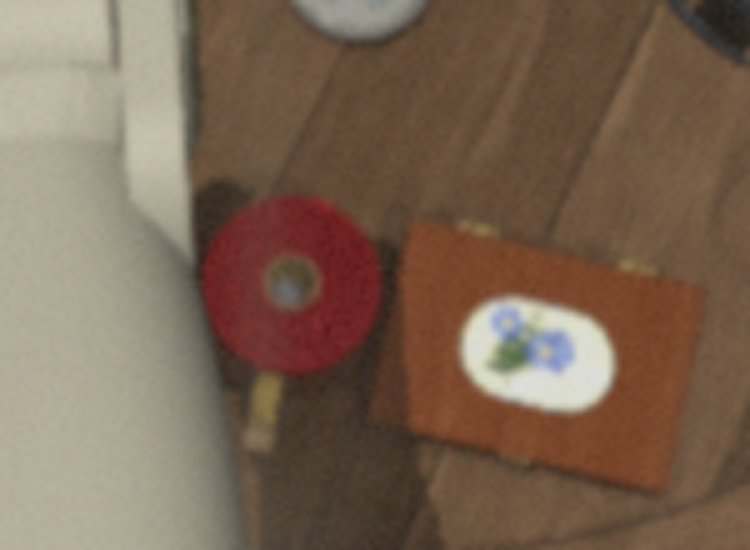

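Call:
servo_tool(
  moves=[
    [1.5,0,0,0,-0.2],
    [1.5,0,0,0,-0.2],
    [1.5,0,0,0,-0.2],
    [1.5,0,0,0,-0.2],
    [1.4,0,0,0,-0.2],
    [0,0,-1,0,-0.2],
    [0,0,-1,0,-0.2],
    [0,0,-1,0,-0.2],
    [0,0,-0.5,0,-0.2],
    [0,0,0,0,-0.2],
  ],
)

```text
clock: 15.55
tcp_pos: [0.5645, 0.0699, 0.0822]
orientation: [0.563, -0.429, 0.562, 0.428]
wrist_force: [0.3, -0.1, -0.3]
finger_gap: 0.0512
```

```bash
python3 e.py 7
```

```text
post [0.54779928 0.00718391]
side red ((237.58108520507812, 199.5), 18.74860382080078) (219, 187, 38, 26)
proj expected roll top [237.33319718 199.31856099]
top red ((277.0, 221.4545440673828), 16.57574462890625) (274, 205, 17, 34)
proj expected roll top [274.17909033 221.85024659]
t 15.65 pos [0.5645 0.0704 0.082 ] F [ 0.4  0.1 -0.9] gap 0.0513 j [-0.02  0.39 -0.23  0.96  0.   -1.32]
R cols [[0.001, -0.964, 0.265], [0.0, 0.265, 0.964], [-1.0, -0.0, 0.0]]
shift cm [ 0.   -0.    3.46] turn 3.136 alt -0.006
```

View pics/side7.png

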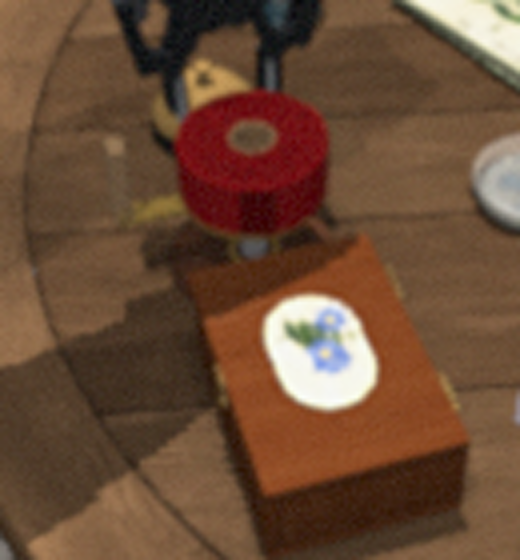

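Call:
servo_tool(
  moves=[
    [0,0,-0.4,0,-0.2],
    [0,0,-0.6,0,-0.2],
    [0,0,-0.6,0,-0.2],
    [0,0,-0.6,0,-0.2],
    [0,0,-0.6,0,-0.2],
    [0,0,-0.6,0,-0.2],
    [0,0,-0.6,0,-0.2],
    [0,0,-0.6,0,-0.2],
    [0,0,-0.6,0,-0.2],
    [0,0,-0.6,0,-0.2],
  ],
)

```text
clock: 16.9
tcp_pos: [0.549, 0.0142, 0.0819]
orientation: [0.562, -0.429, 0.562, 0.429]
wrist_force: [0.1, 1.1, 1.3]
finger_gap: 0.0514
```

```bash
python3 e.py 8
```

```text
post [0.54779928 0.00718391]
side red ((241.5, 213.0), 19.72951889038086) (222, 200, 40, 27)
proj expected roll top [237.33319718 199.31856099]
top red ((389.5, 152.5), 2.549609661102295) (388, 150, 4, 6)
proj expected roll top [274.17909033 221.85024659]
t 17.0 pos [0.5488 0.0138 0.0818] F [ 0.7  0.2 -0.2] gap 0.0513 j [-0.12  0.35 -0.28  0.94 -0.   -1.42]
R cols [[-0.0, -0.964, 0.265], [-0.0, 0.265, 0.964], [-1.0, 0.0, -0.0]]
shift cm [-0.02 -0.02  9.34] turn 3.135 alt -0.006
```

View pics/side8.png

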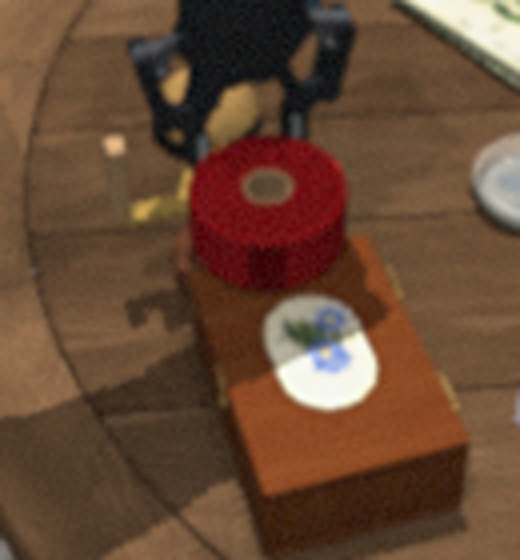

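Call:
servo_tool(
  moves=[
    [0,0,-0.6,0,-0.2],
    [0,0,-0.6,0,-0.2],
    [0,0,-0.6,0,-0.2],
    [0,0,-0.6,0,-0.2],
    [0,0,-0.6,0,-0.2],
    [0,0,-0.6,0,-0.2],
    [0,0,-0.6,0,-0.2],
    [0,0,-0.6,0,-0.2],
    [0,0,-0.6,0,-0.2],
    [0,0,-0.5,0,-0.2],
  ],
)

```text
clock: 18.25
tcp_pos: [0.5333, -0.0427, 0.0818]
orientation: [0.562, -0.429, 0.562, 0.429]
wrist_force: [0.5, 1.4, -0.3]
finger_gap: 0.0513
```

```bash
python3 e.py 9
```

```text
post [0.54779928 0.00718391]
side red ((249.10464477539062, 232.6209259033203), 21.166913986206055) (228, 217, 43, 29)
proj expected roll top [237.33319718 199.31856099]
top red ((389.5, 152.5), 2.549609661102295) (388, 150, 4, 6)
proj expected roll top [274.17909033 221.85024659]
t 18.35 pos [ 0.5333 -0.043   0.0818] F [-0.9  0.8  0.4] gap 0.0508 j [-0.23  0.33 -0.31  0.93 -0.   -1.53]
R cols [[-0.0, -0.964, 0.265], [-0.0, 0.265, 0.964], [-1.0, -0.0, -0.0]]
shift cm [-2.000e-02 -1.000e-02  1.523e+01] turn 3.135 alt -0.006
```

View pics/side9.png

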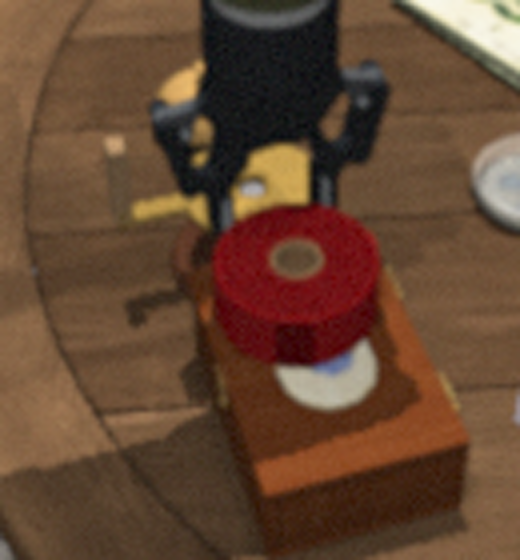

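Call:
servo_tool(
  moves=[
    [0,0,-0.5,0,-0.2],
    [0,0,-0.5,0,-0.2],
    [0,0,-0.5,0,-0.2],
    [0,0,-0.5,0,-0.2],
    [0,0,-0.4,0,-0.2],
    [0,0,-0.4,0,-0.2],
    [0,0,-0.3,0,-0.2],
    [0,0,-0.2,0,-0.2],
    [0,0,0,0,-0.2],
    [0,0,0,0,-0.2],
  ],
)

```text
clock: 19.6
tcp_pos: [0.5246, -0.0743, 0.0817]
orientation: [0.562, -0.429, 0.562, 0.429]
wrist_force: [-0.3, 0.9, -0.1]
finger_gap: 0.0515
```

```bash
python3 e.py 10
```

```text
post [0.54779928 0.00718391]
side red ((253.0, 242.0), 22.203702926635742) (231, 226, 45, 31)
proj expected roll top [237.33319718 199.31856099]
top red ((389.5, 152.5), 2.549609661102295) (388, 150, 4, 6)
proj expected roll top [274.17909033 221.85024659]
t 19.7 pos [ 0.5246 -0.0742  0.0817] F [-0.4 -0.6 -0. ] gap 0.0508 j [-0.29  0.32 -0.33  0.92 -0.   -1.6 ]
R cols [[-0.0, -0.964, 0.264], [-0.0, 0.264, 0.964], [-1.0, 0.0, -0.0]]
shift cm [-0.03 -0.03 18.47] turn 3.136 alt -0.006
```

View pics/side10.png

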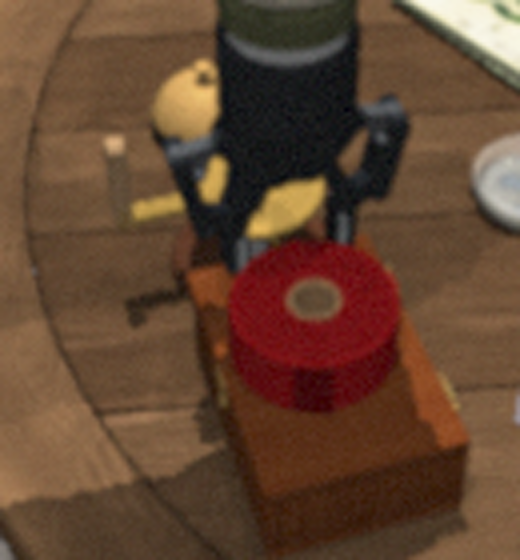

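View pics/top10.png

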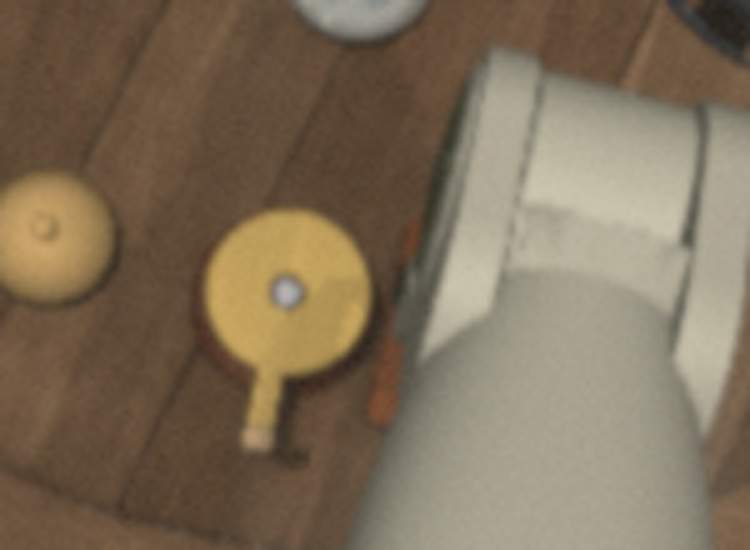

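```bash
cat > g.py <<'E'
from h import *
p=optics.read_camera("side")
S=lambda X,Y:((X+.5)/4-.5+175,(Y+.5)/4-.5+165)
c=np.array([.5097,-.1303]); yaw=-.26;X=np.array([np.cos(yaw),np.sin(yaw)]); Y=np.array([-X[1],X[0]])
for nm,uv in(("ell",(314,304)),("hole",(314,299))):
    w=atz(p,S(*uv),.106)[:2]; print(nm,w.round(4),"remaining along x,y of stand",((c-w)@X).round(4),((c-w)@Y).round(4))
im=p["pixels"].astype(int); b,g,r=im[...,0],im[...,1],im[...,2]
red=((r>70)&(g<50)&(b<55)&(r>2.2*g)).astype(np.uint8)
cs,_=cv2.findContours(red,0,2); cc=max(cs,key=cv2.contourArea)
# model fit of silhouette bounding box
obs=np.array(cv2.boundingRect(cc)); print(obs)
from scipy.optimize import least_squares
a=np.linspace(0,2*np.pi,120)
def f(q):
    pts=np.array([proj(p,[q[0]+.048*np.cos(t),q[1]+.048*np.sin(t),z]) for z in(.066,.106) for t in a])
    return [pts[:,0].min()-obs[0]+.5,pts[:,0].max()-(obs[0]+obs[2]-.5),pts[:,1].min()-obs[1]+.5]
s=least_squares(f,[.51,-.12]); w=s.x; print("fit",w.round(4),s.fun.round(1),((c-w)@X).round(4),((c-w)@Y).round(4))
st,q,R=state(); w=q[:2]-.052*Y; print("kin",w.round(4),((c+[0.0005,.001]-w)@X).round(4),((c+[.0005,.001]-w)@Y).round(4))
E
python3 g.py
```

```text
ell [ 0.5077 -0.1266] remaining along x,y of stand 0.0029 -0.003
hole [ 0.5097 -0.1235] remaining along x,y of stand 0.0017 -0.0066
[231 225  44  44]
fit [ 0.5077 -0.1241] [ 0.2 -0.2  0. ] 0.0035 -0.0054
kin [ 0.5113 -0.1245] 0.0002 -0.0049
```

Call:
servo_tool(
  moves=[
    [0,0,-0.2,0,-0.2],
    [0,0,-0.2,0,-0.2],
    [0,0,-0.1,0,-0.2],
    [0,0,0,0,-0.2],
    [0,0,0,0,-0.2],
    [0,0,1,0,-0.2],
    [0,0,1.5,0,-0.2],
    [-1,0,2,0,-0.2],
    [-2.5,0,2,0,-0.2],
    [-3,0,1,0,-0.2],
  ],
)

```text
clock: 21.0
tcp_pos: [0.5429, -0.0046, 0.1469]
orientation: [0.562, -0.429, 0.562, 0.43]
wrist_force: [0.8, -0.1, 0.4]
finger_gap: 0.0514
```

```bash
sed -i 's/^P=.*/P=np.array([.4657,.0292])/; s/^delta.*/delta([*P,.15],Y)/' e.py; python3 e.py 11
```

```text
post [0.54779928 0.00718391]
side red ((254.06179809570312, 243.5936279296875), 22.069881439208984) (232, 226, 45, 34)
proj expected roll top [237.33319718 199.31856099]
top red ((327.0, 235.5), 17.614013671875) (321, 218, 22, 36)
proj expected roll top [274.17909033 221.85024659]
t 21.1 pos [ 0.5457 -0.005   0.1501] F [ 0.5 -0.3  1.2] gap 0.0509 j [-0.16  0.29 -0.19  1.09  0.   -1.46]
R cols [[0.006, -0.965, 0.262], [-0.0, 0.262, 0.965], [-1.0, -0.006, 0.001]]
shift cm [-0.04  8.61  1.2 ] turn 1.568 alt 1.568
```

View pics/side11.png

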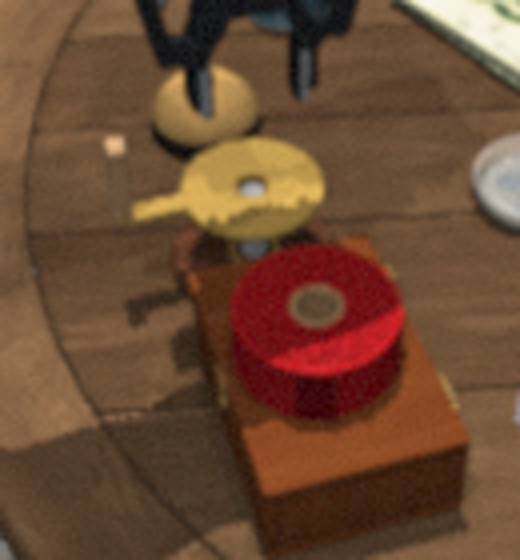

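View pics/top11.png

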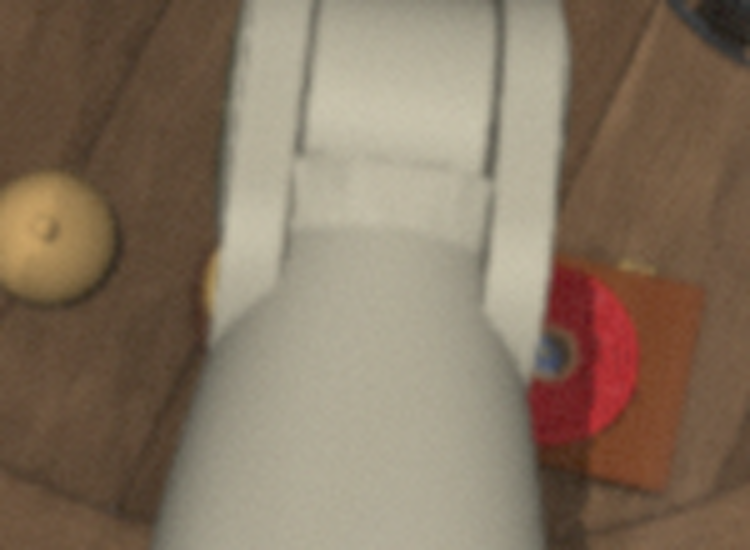

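Call:
servo_tool(
  moves=[
    [-1,2.2,0.6,0,-0.2],
    [0,2.2,0.6,0,-0.2],
    [0,2.2,0,0,-0.2],
    [0,2,0,0,-0.2],
    [0,0,0,0.17,-0.2],
    [0,0,0,0.17,-0.2],
    [0,0,0,0.17,-0.2],
    [0,0,0,0.17,-0.2],
    [0,0,0,0.17,-0.2],
    [0,0,0,0.17,-0.2],
  ],
)

```text
clock: 22.35
tcp_pos: [0.4629, 0.0281, 0.156]
orientation: [0.7, -0.098, 0.701, 0.098]
wrist_force: [0.3, 0.7, -0.6]
finger_gap: 0.0513
```

Call:
servo_tool(
  moves=[
    [0,0,0,0.17,-0.2],
    [0,0,0,0.17,-0.2],
    [0,0,0,0.17,-0.2],
    [0,0,0,0.04,-0.2],
    [0,0,0,0,-0.2],
    [0,0,0,0,-0.2],
    [0,0,0,0,-0.2],
    [0,0,0,0,-0.2],
    [0,0,0,0,-0.2],
    [0,0,0,0,-0.2],
  ],
)

```text
clock: 23.6
tcp_pos: [0.4634, 0.0276, 0.1568]
orientation: [0.701, 0.094, 0.701, -0.094]
wrist_force: [0.2, -0.7, -0.3]
finger_gap: 0.0507
```

```bash
python3 e.py 12
```

```text
post [0.54779928 0.00718391]
side red ((254.0, 241.5), 22.455610275268555) (232, 225, 45, 34)
proj expected roll top [237.33319718 199.31856099]
top red ((324.758056640625, 235.05718994140625), 18.98358726501465) (310, 217, 33, 38)
proj expected roll top [274.17909033 221.85024659]
t 23.7 pos [0.4634 0.0276 0.1568] F [ 0.2  0.1 -0. ] gap 0.051 j [-0.11  0.14 -0.37  1.07  0.    0.15]
R cols [[0.0, 0.264, 0.965], [0.0, 0.965, -0.264], [-1.0, 0.0, 0.0]]
shift cm [0.68 0.22 0.18] turn -0.005 alt -0.005
```

View pics/side12.png

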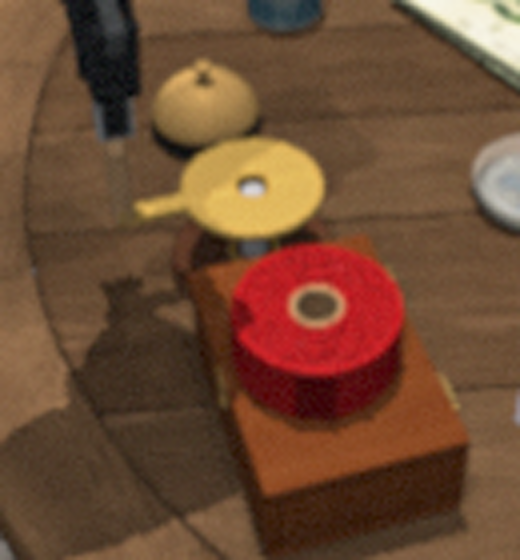

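View pics/top12.png

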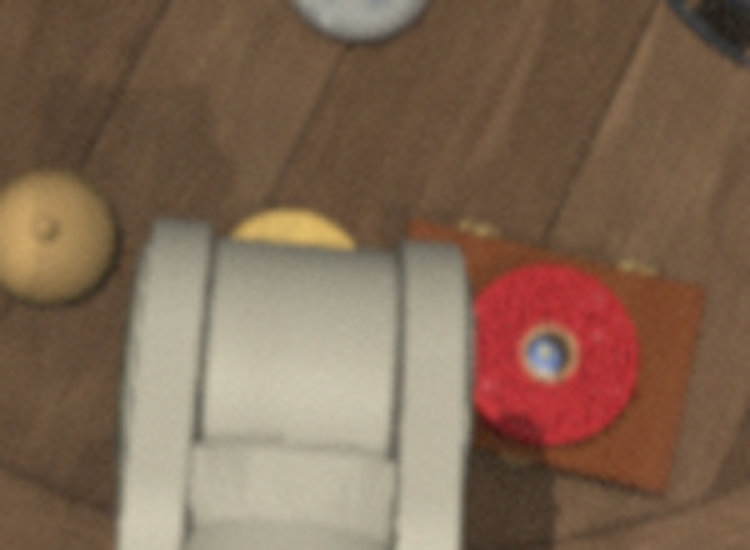

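```bash
cat > k.py <<'E'
from h import *
p=optics.read_camera("top")
T=lambda X,Y:((X+.5)/5-.5+215,(Y+.5)/5-.5+165)
yaw=-.26;X=np.array([np.cos(yaw),np.sin(yaw)]); Y=np.array([-X[1],X[0]])
c=np.array([.5121,-.1255])
print("oval",atz(p,T(539,354-100+100),.066))
for uv in((546,354),(548,353)):
    w=atz(p,T(*uv),.106)[:2]; print("top",w.round(4),((c-w)@X).round(4),((c-w)@Y).round(4))
exec(open("g.py").read().split("st,q,R")[0].replace("(314,304)","(317,309)").replace("(314,299)","(317,305)"))
print("ovalside",atz(p,((281+.5)/4+184.5,(271+.5)/4+184.5),.066))
E
python3 k.py
```

```text
oval [ 0.51174036 -0.12661269  0.066     ]
top [ 0.5087 -0.1241] 0.0037 -0.0005
top [ 0.5092 -0.1252] 0.0029 0.0004
ell [ 0.507  -0.1306] remaining along x,y of stand 0.0025 0.001
hole [ 0.5087 -0.1281] remaining along x,y of stand 0.0016 -0.0018
[232 225  44  46]
fit [ 0.5095 -0.1253] [ 0.2 -0.2  0. ] 0.0014 -0.0048
ovalside [ 0.51164229 -0.12849107  0.066     ]
```

Call:
servo_tool(
  moves=[
    [0.5,0.2,0.2,0,-0.2],
    [1,0,0,0,-0.2],
    [1,0,0,0,-0.2],
    [1,0,0,0,-0.2],
    [1,0,0,0,-0.2],
    [1,0,0,0,-0.2],
    [0.7,0,0,0,-0.2],
    [0,0,0,0,0.2],
    [0,0,0,0,0.6],
    [0,0,0,0,1],
  ],
)

```text
clock: 25.05
tcp_pos: [0.4662, 0.0293, 0.0951]
orientation: [0.701, 0.094, 0.701, -0.094]
wrist_force: [-0.1, 1.6, -0.3]
finger_gap: 0.0151
```

Call:
servo_tool(
  moves=[
    [0,0,0,0,1],
    [0,0,0,0,1],
    [0,0,0,0,1],
    [0,0,0,0,1],
    [0,0,0,0,1],
    [0.2,0,0,0,1],
    [0.4,0,0,0,1],
    [0.5,0,0,0,1],
    [0.5,0,0,0,1],
    [0.5,0,0,0,1],
  ],
)

```text
clock: 26.3
tcp_pos: [0.4662, 0.0292, 0.0735]
orientation: [0.701, 0.094, 0.701, -0.094]
wrist_force: [1.5, 5.2, 3.7]
finger_gap: 0.0147
```

Lowering smoothly, with about 28 mm to go.

Call:
servo_tool(
  moves=[
    [0.5,0,0,0,1],
    [0.5,0,0,0,1],
    [0.5,0,0,0,1],
    [0.5,0,0,0,1],
    [0.4,0,0,0,1],
    [0.3,0,0,0,1],
    [0.2,0,0,0,1],
    [0.1,0,0,0,1],
    [0,0,0,0,1],
    [0,0,0,0,1],
  ],
)

```text
clock: 27.55
tcp_pos: [0.4661, 0.0292, 0.0449]
orientation: [0.701, 0.094, 0.7, -0.094]
wrist_force: [-3.1, 6.6, 18.0]
finger_gap: 0.0151
```

Call:
servo_tool(
  moves=[
    [0.1,0,0,0,1],
    [0,0,0,0,1],
    [0,0,0,0,1],
    [-0.1,0,0,0,0.5],
    [0,0,0,0,-0.2],
    [0,0,0,0,-0.2],
    [0,0,0,0,-0.2],
    [0,0,0,0,-0.2],
    [-1,0,0,0,-0.2],
    [-1.5,0,0,0,-0.2],
  ],
)

```text
clock: 28.8
tcp_pos: [0.4655, 0.029, 0.0692]
orientation: [0.701, 0.094, 0.701, -0.094]
wrist_force: [0.3, 0.3, -0.1]
finger_gap: 0.0512
```

Call:
servo_tool(
  moves=[
    [-2,0,0,0,-0.2],
    [-3,0,0,0,-0.2],
    [-3,0,0,0,-0.2],
    [-2,0,0,0,-0.2],
    [0,3,-3,0,-0.2],
    [0,4,-3,0,-0.2],
    [0,4,-1,0,-0.2],
    [0,4,0,0,-0.2],
    [0,4,0,0,-0.2],
    [0,0,0,0,-0.2],
  ],
)

```text
clock: 30.05
tcp_pos: [0.449, 0.2329, 0.1694]
orientation: [0.701, 0.093, 0.701, -0.093]
wrist_force: [-0.1, -0.4, -0.4]
finger_gap: 0.0512
```

```bash
python3 e.py 13
```

```text
post [0.54779928 0.00718391]
side red ((253.69317626953125, 243.0), 22.50775146484375) (232, 226, 45, 33)
proj expected roll top [237.33319718 199.31856099]
top red ((324.33233642578125, 235.36676025390625), 19.24620819091797) (306, 217, 37, 38)
proj expected roll top [274.17909033 221.85024659]
t 30.15 pos [0.448  0.2307 0.169 ] F [-0.1 -0.2  0.4] gap 0.0514 j [ 0.32  0.21 -0.25  1.11 -0.    0.58]
R cols [[-0.0, 0.263, 0.965], [-0.0, 0.965, -0.263], [-1.0, -0.001, -0.0]]
shift cm [  1.91 -18.98   7.  ] turn -0.004 alt -0.004
```

View pics/side13.png

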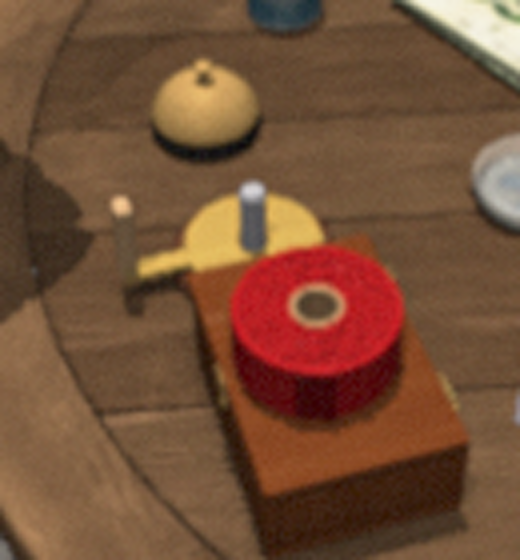

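View pics/top13.png

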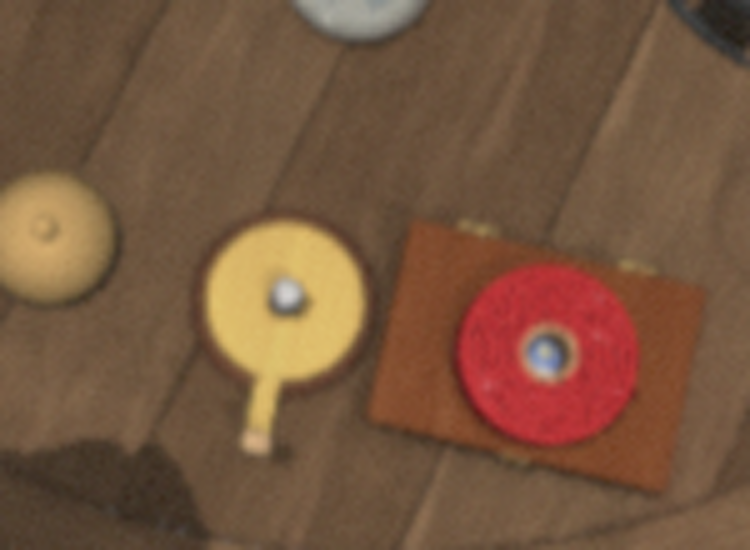

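The side view shows the handle top at pixel (205,216), the same as before the lift. Box and bell haven't moved, and the roll stands flat in the middle of the lid.

```bash
python3 -c "
from h import *
print(order.hand_in())"
```

```text
the job is handed in; nothing more can be done
None
```

The red roll is standing flat on the middle of the walnut box's lid and the empty lifter is back down. I handed the job in at about 30 s; the hand-in gave no verdict.

- **Raising:** I gripped the handle from above and lifted the lifter to its top stop. It rose about 50 mm, and pulling further only raised the force to 23 N.
- **Sliding:** I pushed the roll across with the half-open fingers, about 141 mm onto the lid, without lifting or tipping it.
- **Lowering:** I gripped the handle again and pushed the lifter down to its bottom stop, felt as 18 N at the same tool height as at the start. The handle top is at the same pixel as before the lift.

**Last checks:** In the final pictures the box and the bell are where they were before; the dish I saw only in part, and it looked unmoved. I didn't check the blue tin and the soap separately. The arm stayed well away from the soap and never came low near the tin.

**Disagreements:** The two cameras differ by 3–5 mm in y. The handle grasp agreed better with the side camera, so I relied on that one. My estimates of how far the roll is from the lid's middle range from about 2 to 5 mm, depending on the camera and method.

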